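# Pass a finished drawer pull through the dust lock

### The job

Pass the wooden drawer pull through the dust lock to the clean side: lower it into the open chamber in the grip (do not toss or drop it in from above), slide the outer cover fully shut, and only then raise the inner gate so that the pull slides through. Finish with the pull on the clean side and both cover and gate fully shut; never have both open at once, and leave the other things on the bench where they are.

Things in the scene. Friction and masses are not known exactly. Their poses are not given: they have to be found in the camera images.
- hatch: The dust lock: fixed plywood box on the bench, 285 (x) x 170 (y) x 175 mm high to the rim, walls 10 mm. Origin: bench level, under the centre of the open-topped loading chamber; x points to the clean side, y to where the cover parks, z up. Spans x -75 to 210, y -85 to 85 mm; an apron of equal height for the parked cover reaches to y = 260 mm (x -76 to 76).
- chamber_floor (a point): Centre of the loading chamber's floor, hatch x = y = 0, 105 mm above the bench, 70 mm below the rim. Chamber inside: x -65 to 65, y -75 to 75 mm. The floor is a slippery metal slide falling 24 degrees towards hatch +x (134 mm high at x = -65, 76 mm at x = 65): things laid on it run down against the shut gate. It goes on in line under the gate to the clean side.
- clean_side (a point): Middle of the slide on the clean side, hatch x = 137 mm, y = 0, 44 mm above the bench. The clean side spans hatch x 74 to 200 mm, y -75 to 75 mm, closed on three sides, under a fixed clear roof whose top is 179 mm above the bench.
- cover (a joint): Outer door: flat wooden cover 136 x 166 x 8 mm on the rim, sliding level along hatch y. 0 = fully shut over the chamber, 0.165 m = fully open on the apron; found 0.13 to 0.165 m open. About 1.2 N friction; stays where it is left. Covers hatch y from (joint - 83 mm) to (joint + 83 mm).
- cover_knob (a point): Point on the axis of the round black upright knob on the cover, at the height to grip: 209 mm above the bench, 14 mm below the knob's top. Knob 30 mm in diameter, from 193 to 223 mm above the bench, on a thin neck; the cover's top is at 183 mm. It lies at hatch x = 0, y = the cover's joint value.
- gate (a joint): Inner door: upright metal plate between chamber and clean side at hatch x = 70 mm, lifting straight up. 0 = down, shut; 0.070 m = fully up; 50 mm is enough for the pull to run through, which takes under a second. It weighs 0.3 kg, and sinks shut by itself when let go, unless something lies under it.
- gate_bar (a point): Centre of the gate's wooden lifting bar: 14 mm thick (hatch x) x 98 long (y) x 18 mm high, on two wire arms at its ends (y +-45 mm). At hatch x = 115, y = 0, 222 mm above the bench when shut (underside 34 mm over the clear roof); rises with the gate. Free on both long sides; fingers pass between the arms.
- pull: The workpiece, a plain light wooden bow-shaped drawer pull: 96 long (its x) x 26 wide (its y) x 30 mm high, 0.05 to 0.1 kg, standing loose on its two feet. The top bar is 14 mm thick (height 16 to 30 mm), the feet 22 mm long at the ends, the arch open between. Origin: centre of its underside, z up.
- sanding_block: Bystander: cork sanding block, 70 (x) x 44 (y) x 30 mm high, flat on the bench. Origin: centre of its underside. It and the pull may swap places.
- wax_jar: Bystander: squat glass jar with a metal lid, 64 mm in diameter, 55 mm high. Origin: centre of its underside.
- try_square: Bystander: try square lying flat, stock 18 x 90 x 16 mm (along its y), thin blade 120 x 30 mm towards its +x. Origin: under the middle of the stock.
Things that resemble listed ones, but are neither listed nor needed, are in the scene too. Leave any pink or purple look-alike of the pull alone.

How it is judged (in metres and radians):
On the way, in this order (a step that is already met when the one before it is completed fails the run):
1. the pull is lowered into the chamber in the grip: held by the fingers with its underside at least 25 mm below the rim (contact force between the fingers and pull above 0.3 N and z of pull in the frame of hatch below 0.15 m and x of pull in the frame of hatch between -0.075 and 0.075 m and y of pull in the frame of hatch between -0.075 and 0.075 m), for 0.05 s.
2. the outer cover is shut (within 6 mm) with the pull in the chamber and the gate down (value of joint each of cover, gate below 0.006 m and x of pull in the frame of hatch between -0.08 and 0.08 m and y of pull in the frame of hatch between -0.08 and 0.08 m and z of pull in the frame of hatch below 0.15 m), for 0.2 s.
3. the gate is up and the pull has slid to the clean side, the cover still shut (x of pull in the frame of hatch above 0.12 m and z of pull in the frame of hatch below 0.1 m and value of joint gate above 0.02 m and value of joint cover below 0.01 m), for 0.05 s.
At the end, for the whole second after the job is handed in: The pull lies at rest in the clean side beyond the gate, inside the box; the outer cover is shut within 6 mm and the gate is down within 6 mm (x of pull in the frame of hatch between 0.085 and 0.2 m and y of pull in the frame of hatch between -0.08 and 0.08 m and z of pull in the frame of hatch below 0.1 m and value of joint each of cover, gate below 0.006 m and linear speed of pull below 0.03 m/s); the robot touches nothing.
It fails at once if cover and gate both open by more than 10 mm at once (value of joint each of cover, gate above 0.01 m).
It fails at once if a bystander (sanding block, wax jar, try square) moved more than 30 mm (distance of any of sanding_block, wax_jar, try_square from where it was at the start of the episode above 0.03 m).
It also fails if it takes over 61 s, if anything falls off the work surface, if the arm or the gripper's body presses on something with over 40 N, if the wrist force passes 120 N, or if a joint passes its speed limit or range.

### The arm

A 6-joint arm with a two-finger parallel gripper is mounted at the origin on the work surface. World frame = base frame: x ahead of the robot, y to its left, z up, the work surface at z = 0. Lengths are in m, angles in degrees, forces in N, time in s.
With the tool pointing down it reaches from about 0.25 to 0.725 m from the base axis. Payload 9.7 kg.
Tool frame: the origin (TCP) lies between the finger pads; the fingertips stand 11 mm ahead of it and the grasp point (between the pads) lies 8 mm behind it; z points along the fingers, x is the direction in which the jaws open and shut, and the axes are right-handed (so a half turn about z gives the same grasp; the last joint's range is limited). The gripper opens to 85 mm and grips with 20 to 120 N. Pads are 22 mm wide; open, the fingers measure 114 mm over their backs; the gripper's body (76 mm by 85 mm) begins 54 mm behind the grasp point. The pads swing forward as they close: fully open they stand 13 mm farther back than shut.
Start: joints at [-67.724, 4.979, 10.078, 95.1, 0, 90], TCP at [0.208, -0.509, 0.242] pointing down, gripper open.
Joint ranges: [-179.16, 179.16], [-48.56, 103.87], [-65.8, 70.77], [-126.05, 130.52], [-82.76, 87.17], [-180, 180]. Speed limits (degrees/s): [127.2, 127.2, 147.25, 180, 180, 180].

### API

Orientations are given as [roll, pitch, yaw] about the fixed x, y, z axes, in that order (R = Rz(yaw) Ry(pitch) Rx(roll)).
In Python, from workcell import get_obs, camera, job_done, spotter gives the robot as it stands.
- The arm moves only by the tool play_rows, never from a script. Its argument "rows" is a list of rows, each a list of 3 entries, a list of its own where there are three numbers: the closure, from 0 (fully open) to 1 (shut), then the shift along the tool's x, y, z in cm, then the turn, a rotation vector about the tool's x, y, z in degrees. In form: [[claw, [x, y, z], [wx, wy, wz]], ...]. A call has 1 to 12 rows; each row shifts and turns the pose as measured when the row begins, along the tool's axes as they then stand; what a row does not reach is not made up. A row lasts 1/10 s, in which the tool goes at most 50 mm and 8.59 degrees, less where a joint would pass 70% of its speed; a pose out of reach is approached as far as the arm can. A call is refused whole if a number of a shift passes 5 or a number of a turn 8.59, either way. A call with a gripper value outside its range is refused whole. The fingers move at their own pace and stop on an object; "newtons" is the grip in N (left out, the last holds). Time passes only in rows, so rows that do not move let the fingers close. It gives the time, the measured TCP pose, the force and the opening at its end, in the units of the state.
- get_obs(): the state, without advancing time (a new reading comes with each control period).
- camera(name): name is "side" or "top"; returns a dict with "img" (420x560x3 uint8, red, green, blue), "intrinsics" (3x3 intrinsics, pixels), "k1" (the pictures are not rectified: a ray, as slopes to the right and down, at radius r is drawn at 1 + k1 r^2 times it, then the intrinsics apply), "xyz" and "orientation" of the camera in the world. Camera axes: x right, y down, z forward; pixel columns grow to the right and rows downward; lengths in m; the calibration is good to about 2 mm. A picture is of the moment at which its call begins. There is no depth.
- job_done(): hands the job in, once; it reports no verdict.
Trained networks look in a picture, given as the dict that the camera call returned (one of the last four; its "shot" number tells which), for a name from the list of things; names that differ only in an ending like _2 or _b are one class to them, and where a whole thing is asked for, a point or a joint stands for the part that bears it (a point fixed in the world has none). Each returns a list of dicts, best first, with "confidence" (0 to 1); they miss things now and then, are a little off and sometimes report something else, mostly with a low value. They report only what shows in the picture. A call takes as long as a camera call. They do not tell look-alikes from the thing itself.
- spotter.spot_in(picture, thing): "point" ([x, y, z] in m, in world coordinates, good to about 4 mm: the middle of the surface that is visible of it).
- spotter.trace(picture, thing): "pixels" (420x560 bool, what is visible of it).
The state is a dict: "time": time; "q": joint angles; "qd": joint speeds; "joint_efforts": joint torques, N m; "ee_pos": TCP position; "tcp_rot": TCP orientation; "wrist_force": force on the tool from outside, world axes, zero at the start; "torque": the same for the moment, N m; "opening": finger opening in m.
Only numpy, scipy, OpenCV 4.12 (cv2) and the standard library are available. Lean on these libraries where they do the work, as an engineer would, in place of code of your own. Each camera call takes 0.05 s, during which the arm holds its last target.

## Working session

There is one attempt and no reset: what is moved stays moved. The work goes in short steps, Python scripts to look and compute and a tool call to move; the robot and the scene stay as the last step left them, time stands still between calls to the robot, and variables do not carry over. Pictures are saved under pics/ and viewed, and the job is handed in when it is done.

Besides the shell and the picture viewer there is one more tool, called after "Request:" as name(argument=value, ...) on one line, values as JSON. play_rows: Moves the arm, as the interface text tells. Its arguments: {"type":"object","properties":{"rows":{"type":"array","items":{"type":"array"}},"newtons":{"type":"number"}},"required":["rows"]}

```bash
mkdir -p pics; ls; python3 - <<'E'
from workcell import get_obs,camera,spotter
import cv2,numpy as np,pickle
o=get_obs();print(o)
for n in("side","top"):
    c=camera(n);cv2.imwrite(f"pics/{n}0.png",c["img"][:,:,::-1]);pickle.dump(c,open(f"{n}0.pkl","wb"))
    print(n,c["intrinsics"],c["k1"],c["xyz"],c["orientation"])
    for t in["hatch","cover","cover_knob","gate","gate_bar","pull","sanding_block","wax_jar","try_square"]:
        print(t,[(np.round(d["point"],4).tolist(),round(d["confidence"],2)) for d in spotter.spot_in(c,t)])
E
```

```text
pics
{'time': 0.0, 'q': array([-6.77239550e+01,  5.00946499e+00,  1.00344650e+01,  9.50981436e+01,
        7.37930364e-05,  9.00004826e+01]), 'qd': array([ 0.04392372, -0.03900462, -0.04335506, -0.07352865,  0.06262633,
       -0.04577476]), 'joint_efforts': array([ 4.56375501e-04, -5.20387959e+01,  4.64805114e+01,  1.62145577e-02,
        9.78363255e-05,  8.62421473e-06]), 'ee_pos': array([ 0.20841008, -0.50876113,  0.24159883]), 'tcp_rot': array([-1.79999927e+02,  7.31435945e-02, -6.77244376e+01]), 'wrist_force': array([-0.45034419,  0.28455386,  1.2589624 ]), 'torque': array([-0.03899315,  0.00350726, -0.04025912]), 'opening': 0.08556639960170899}
side [[422.31228753   0.         276.63717731]
 [  0.         422.31228753 206.49969343]
 [  0.           0.           1.        ]] -0.11236700243507734 [-0.15216757 -0.68860331  1.07652722] [-134.07551522   -0.94257591  -43.23189026]
hatch [([0.6162, 0.1488, 0.1792], 0.61)]
cover [([0.5343, 0.2657, 0.1863], 0.84)]
cover_knob [([0.5345, 0.2673, 0.1827], 0.57)]
gate [([0.6052, 0.1255, 0.2152], 0.96)]
gate_bar [([0.6061, 0.1236, 0.2208], 0
[... 290 characters left out ...]
0.020844641057216565 [ 0.38250817 -0.01729771  1.55504356] [-175.19168021    0.81265317  -90.02123563]
hatch [([0.5701, 0.1554, 0.1808], 0.83)]
cover [([0.5306, 0.265, 0.1815], 0.92)]
cover_knob [([0.5325, 0.2644, 0.1847], 0.94), ([0.5714, -0.3678, 0.0266], 0.31)]
gate [([0.6007, 0.1029, 0.1832], 0.96)]
gate_bar [([0.6076, 0.1049, 0.1799], 0.81)]
pull [([0.4082, -0.5187, 0.0318], 0.82), ([0.2882, -0.3714, 0.033], 0.81), ([0.4105, -0.2682, 0.0297], 0.72), ([0.4232, -0.3828, 0.0309], 0.58)]
sanding_block [([0.422, -0.3829, 0.0273], 0.68), ([0.5743, -0.3658, 0.0276], 0.59)]
wax_jar [([0.4599, 0.4555, 0.0529], 0.87), ([0.5698, 0.1537, 0.1812], 0.56)]
try_square [([0.784, -0.2807, 0.0074], 0.71)]
```

View pics/side0.png

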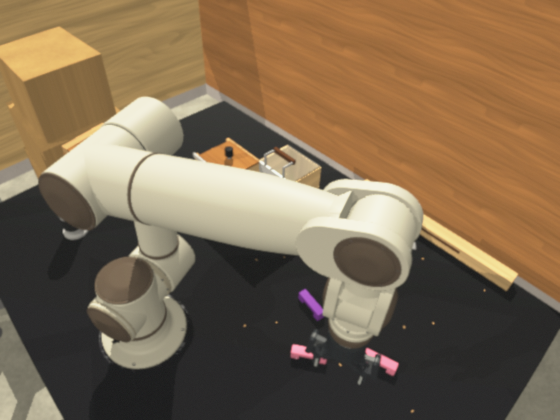

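View pics/top0.png

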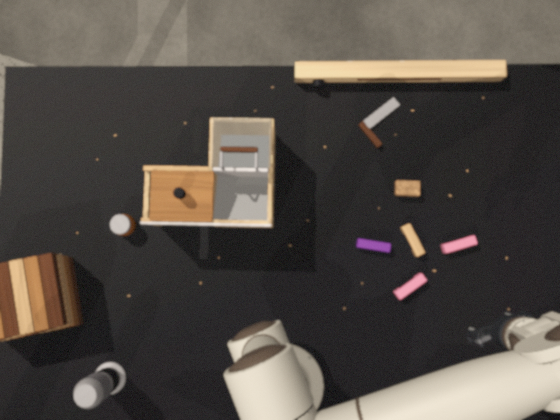

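```bash
python3 - <<'E'
import cv2,pickle,numpy as np
c=pickle.load(open("top0.pkl","rb"))["img"][:,:,::-1]
s=pickle.load(open("side0.pkl","rb"))["img"][:,:,::-1]
a=cv2.resize(c[250:420,60:340] if 0 else c[80:420,330:560],None,fx=1.7,fy=1.7,interpolation=3)
cv2.imwrite("pics/c1.png",cv2.resize(c[90:310,350:560],(760,796))[:600])
b=s[120:420,230:520]
cv2.imwrite("pics/c2.png",cv2.resize(s[200:400,200:460],(780,600)))
cv2.imwrite("pics/c3.png",cv2.resize(c[60:260,120:360],(720,600)))
E
```

```text
(no output)
```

View pics/c1.png

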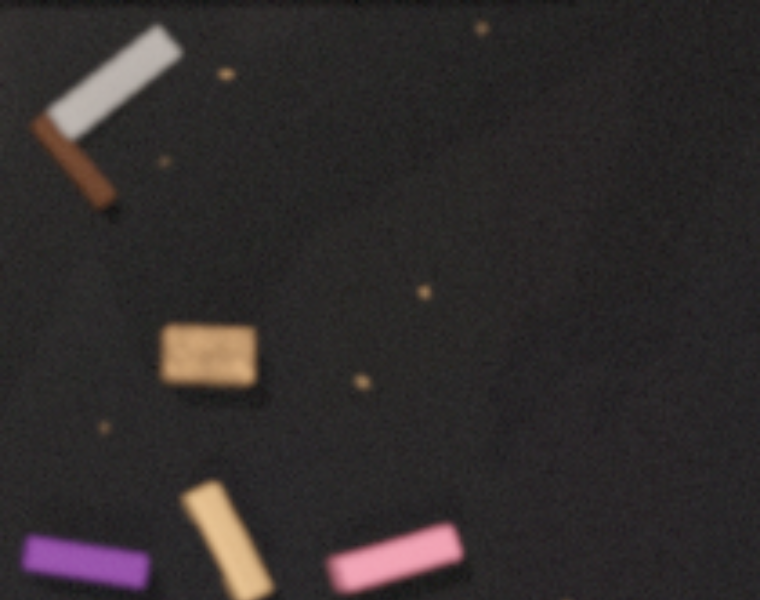

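View pics/c3.png

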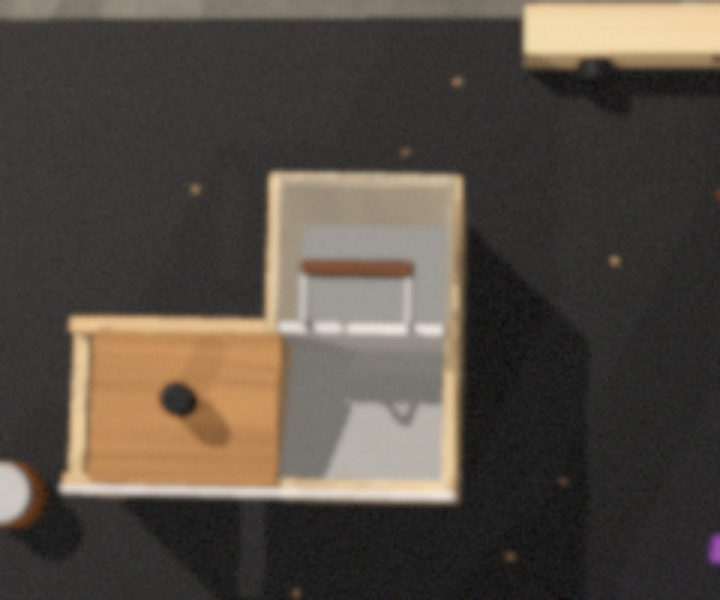

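The wooden bar at top-pixel (413,240) has the colour and 96x26 proportions of the pull. The pinks at (410,287) and (459,244) and the purple at (374,245) are look-alikes, and (407,188) is the cork block. The crop confirms this. Next I measure.

```bash
cat >h.py <<'E'
import numpy as np,cv2,pickle
from scipy.spatial.transform import Rotation as R
def rays(c,uv):
    K=c["intrinsics"];uv=np.atleast_2d(uv).astype(float)
    d=np.array([c["k1"],0,0,0,0])
    n=cv2.undistortPoints(uv[:,None,:],K,d)[:,0]
    M=R.from_euler("xyz",c["orientation"],degrees=True).as_matrix()
    return np.c_[n,np.ones(len(n))]@M.T
def onz(c,uv,z):
    r=rays(c,uv);p=np.array(c["xyz"]);return p+r*((z-p[2])/r[:,2])[:,None]
def proj(c,P):
    M=R.from_euler("xyz",c["orientation"],degrees=True).as_matrix()
    q=(np.atleast_2d(P)-c["xyz"])@M
    n=q[:,:2]/q[:,2:];n=n*(1+c["k1"]*(n**2).sum(1))[:,None]
    return n@c["intrinsics"][:2,:2].T+c["intrinsics"][:2,2]
def rect(c,m,z):
    m=m.astype(np.uint8);n,l,s,ce=cv2.connectedComponentsWithStats(m)
    i=1+np.argmax(s[1:,4]);ys,xs=np.where(l==i)
    P=onz(c,np.c_[xs,ys],z)[:,:2]
    return cv2.minAreaRect((P*1000).astype(np.float32)),P.mean(0)
E
python3 - <<'E'
from h import *
from workcell import camera,spotter,get_obs
t=camera("top");s=camera("side")
pickle.dump(t,open("t1.pkl","wb"));pickle.dump(s,open("s1.pkl","wb"))
for nm,z in[("pull",.03),("cover",.183),("cover_knob",.223),("gate_bar",.231),("hatch",.175),("wax_jar",.055)]:
    for d in spotter.trace(t,nm): print(nm,round(d["confidence"],2),[np.round(a,1) if not np.isscalar(a) else a for a in rect(t,d["pixels"],z)[0]],rect(t,d["pixels"],z)[1])
for nm,z in[("cover_knob",.223),("gate_bar",.231),("cover",.183)]:
    for d in spotter.trace(s,nm): print("side",nm,round(d["confidence"],2),rect(s,d["pixels"],z))
img=t["img"]
# corners: image of hatch enlarged
cr=img[110:235,135:285,::-1];cv2.imwrite("pics/h.png",cv2.resize(cr,(720,600),interpolation=cv2.INTER_CUBIC))
E
```

```text
pull 0.91 [array([ 421.2, -381.4]), array([98. , 30.8]), 27.38543701171875] [ 0.42068743 -0.38200581]
pull 0.79 [array([ 287.4, -372.6]), array([30.5, 98.1]), 32.642024993896484] [ 0.287339   -0.37216001]
pull 0.75 [array([ 405.2, -265.3]), array([97.8, 29.2]), 82.82875061035156] [ 0.40517308 -0.26438813]
pull 0.7 [array([624.9, 217.7]), array([388.5, 328.7]), 88.8282241821289] [0.59717218 0.18695128]
pull 0.57 [array([ 408.7, -514.7]), array([ 28. , 102.6]), 15.954488754272461] [ 0.40851722 -0.51570507]
cover 0.74 [array([533.3, 263.7]), array([167.2, 138. ]), 88.89073944091797] [0.53372906 0.26390332]
cover_knob 0.95 [array([530.1, 255.7]), array([162.4, 136.4]), 88.97657012939453] [0.52913696 0.2560119 ]
gate_bar 0.71 [array([616. , 102.3]), array([141.4,  80.5]), 89.826416015625] [0.61189956 0.0986907 ]
hatch 0.81 [array([600.1, 193.2]), array([346.5, 291.5]), 88.76248931884766] [0.5758531  0.16697767]
wax_jar 0.91 [array([463.7, 459.8]), array([75.4, 60.7]), 89.91143798828125] [0.46529712 0.4586945 ]
side cover_knob 0.84 (((501.6279296875, 217.3579559326172), (133.09312438964844, 165.11619567871094), 0.09367663413286209), array([0.51030115, 0.22697691]))
side gate_bar 0.77 (((598.6517333984375, 92.22148132324219), (141.58213806152344, 107.91577911376953), 17.999170303344727), array([0.59693919, 0.0926602 ]))
side cover 0.63 (((532.9025268554688, 262.1567077636719), (183.81883239746094, 144.4192657470703), 87.23987579345703), array([0.5431734 , 0.26862128]))
```

View pics/h.png

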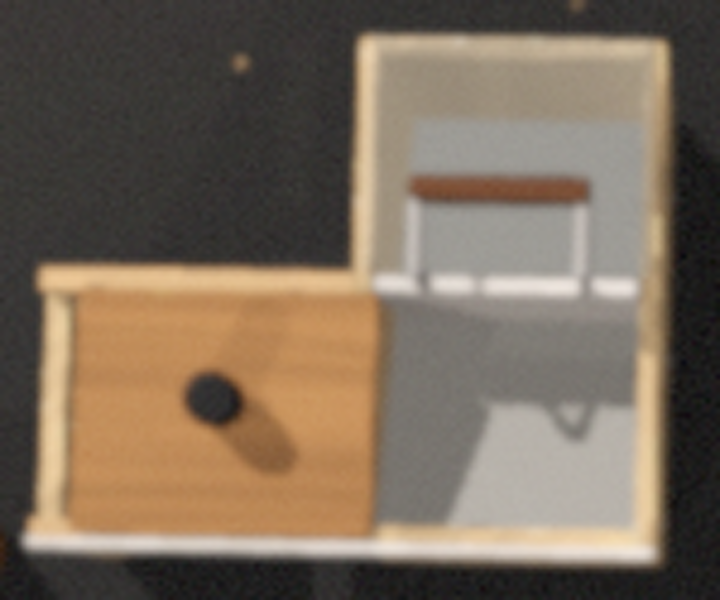

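```bash
cat >>h.py <<'E'
def hT(p,P):
    P=np.atleast_2d(P).astype(float);a=np.radians(p[2]);c,s=np.cos(a),np.sin(a)
    return np.c_[p[0]+c*P[:,0]-s*P[:,1],p[1]+s*P[:,0]+c*P[:,1],P[:,2]]
E
python3 - <<'E'
from h import *
t=pickle.load(open("t1.pkl","rb"))
f=lambda x,y:(x/4.8+135-.4,y/4.8+110-.4)
for n,uv,z in[("knob",f(213,398),.223),("bar",f(500,188),.231),("farR",f(668,38),.175),("farL",f(360,36),.175),("nearR",f(660,545),.175),("coverR_far",f(383,292),.183),("coverR_near",f(375,532),.183),("bottom",f(660,560),0)]:
    print(n,onz(t,[uv],z)[0].round(4))
p=np.array([.5305,.101,-1.1]);j=.16
import sys
def draw(p,j,fn):
    img=cv2.resize(t["img"][110:235,135:285,::-1],(720,600),interpolation=cv2.INTER_CUBIC)
    def L(P,col,closed=True):
        q=(proj(t,hT(p,P))-[135,110]+.4)*4.8
        cv2.polylines(img,[q.round().astype(np.int32)],closed,col,1)
    b=lambda x0,x1,y0,y1,z:[(x0,y0,z),(x1,y0,z),(x1,y1,z),(x0,y1,z)]
    L(b(-.075,.21,-.085,.085,.175),(0,255,0));L(b(-.065,.065,-.075,.075,.175),(0,255,255))
    L(b(-.068,.068,j-.083,j+.083,.183),(255,0,0));L(b(.108,.122,-.049,.049,.231),(0,0,255))
    L([(.015*np.cos(a),j+.015*np.sin(a),.223) for a in np.linspace(0,6.28,30)],(255,0,255))
    L(b(-.076,.076,.085,.26,.175),(255,255,0));L([(.07,-.075,.175),(.07,.075,.175)],(0,0,255))
    cv2.imwrite(fn,img)
draw(p,j,"pics/o1.png")
E
```

```text
knob [0.5369 0.2614 0.223 ]
bar [0.6491 0.1072 0.231 ]
farR [0.7454 0.0185 0.175 ]
farL [0.7471 0.1917 0.175 ]
nearR [0.4603 0.0227 0.175 ]
coverR_far [0.6005 0.1763 0.183 ]
coverR_near [0.4672 0.1793 0.183 ]
bottom [0.4608 0.0278 0.    ]
```

View pics/o1.png

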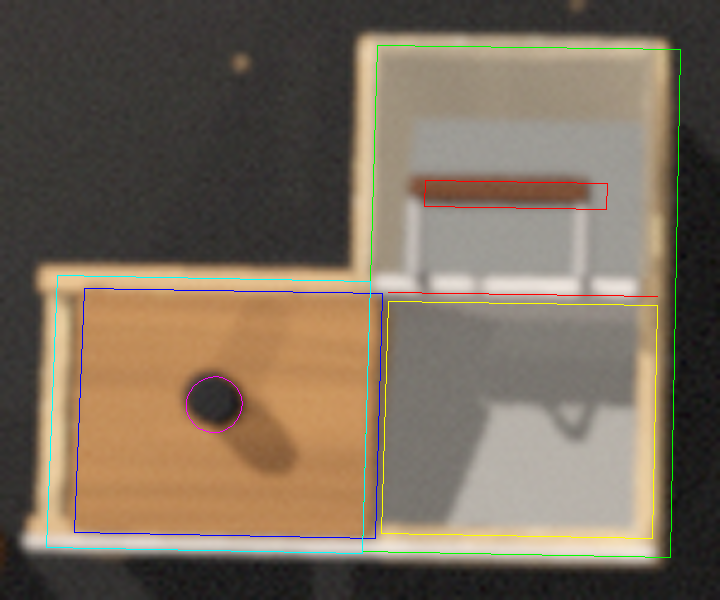

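```bash
python3 - <<'E'
from h import *
t=pickle.load(open("t1.pkl","rb"))
def draw(p,j,fn):
    img=cv2.resize(t["img"][110:235,135:285,::-1],(720,600),interpolation=cv2.INTER_CUBIC)
    def L(P,col,closed=True):
        q=(proj(t,hT(p,P))-[135,110]+.4)*4.8
        cv2.polylines(img,[q.round().astype(np.int32)],closed,col,1)
    b=lambda x0,x1,y0,y1,z:[(x0,y0,z),(x1,y0,z),(x1,y1,z),(x0,y1,z)]
    L(b(-.075,.21,-.085,.085,.175),(0,255,0));L(b(-.065,.065,-.075,.075,.175),(0,255,255))
    L(b(-.068,.068,j-.083,j+.083,.183),(255,0,0));L(b(.108,.122,-.049,.049,.231),(0,0,255))
    L([(.015*np.cos(a),j+.015*np.sin(a),.223) for a in np.linspace(0,6.28,30)],(255,0,255))
    L(b(-.076,.076,.085,.26,.175),(255,255,0));L([(.07,-.075,.175),(.07,.075,.175)],(0,0,255))
    cv2.imwrite(fn,img)
draw((.534,.1085,-.9),.1535,"pics/o2.png")
print(proj(t,[[.4212,-.3814,.03]]))
# pull overlay
q=.4212,-.3814
img=t["img"][200:280,370:460,::-1];img=cv2.resize(img,(720,640),interpolation=cv2.INTER_CUBIC)[:600]
a=np.radians(27.4)
for z,col in((.03,(0,255,0)),):
  P=[(x,y,z) for x,y in((-.048,-.013),(.048,-.013),(.048,.013),(-.048,.013))]
  u=(proj(t,hT((*q,27.4),P))-[370,200]+.4)*8
  cv2.polylines(img,[u.round().astype(np.int32)],True,col,1)
cv2.imwrite("pics/o3.png",img)
E
```

```text
[[412.45998474 239.22356214]]
```

View pics/o2.png

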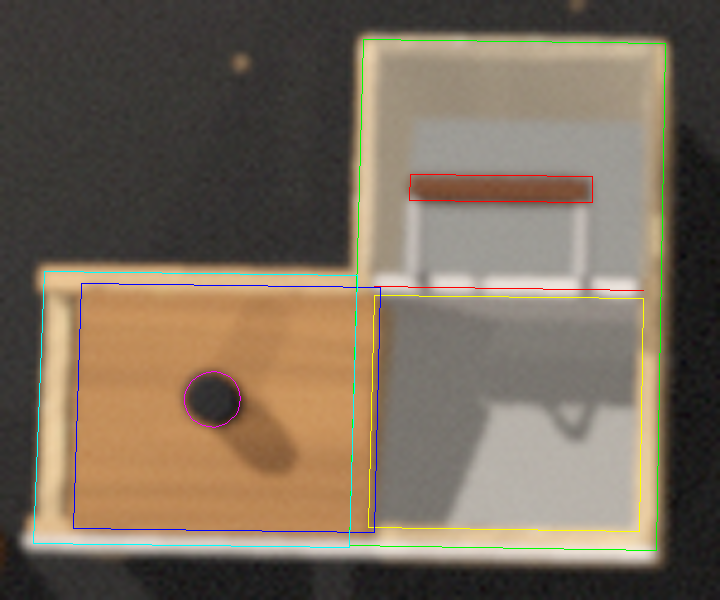

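View pics/o3.png

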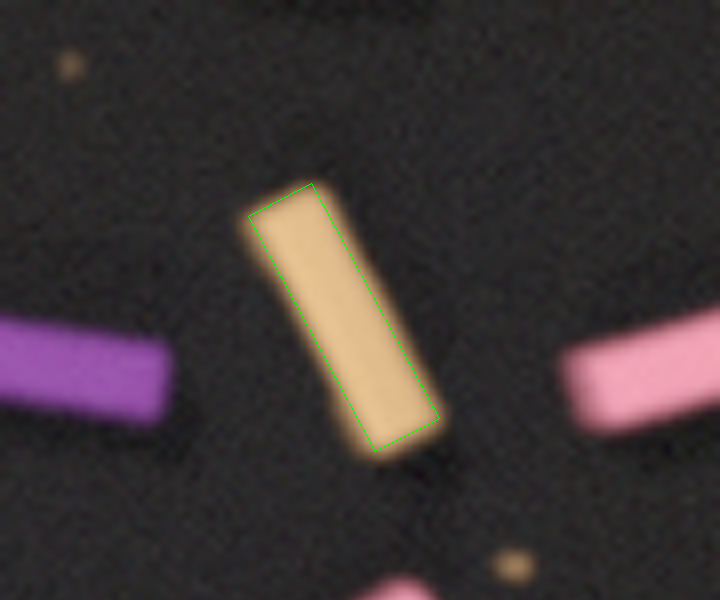

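```bash
cat >go.py <<'E'
import sys
from h import *
from workcell import get_obs
def delta(x,y,z,yaw):
    o=get_obs();M=R.from_euler("xyz",o["tcp_rot"],degrees=True)
    d=M.inv().apply(np.array([x,y,z])-o["ee_pos"])*100
    w=np.degrees((M.inv()*R.from_euler("xyz",[180,0,yaw],degrees=True)).as_rotvec())
    print("shift cm",d.round(2),"turn",w.round(2),"t",round(o["time"],2),"pos",o["ee_pos"].round(4),"rot",o["tcp_rot"].round(2),"F",o["wrist_force"].round(1),"open",round(o["opening"],4))
delta(*map(float,sys.argv[1:5]))
E
python3 go.py .4212 -.3814 .12 -62.6
```

```text
shift cm [ -3.74 -24.52  12.23] turn [ 0.   -0.   -5.12] t 1.55 pos [ 0.2085 -0.509   0.2423] rot [180.    -0.   -67.72] F [0.8 0.3 0.8] open 0.0857
```

Request:
play_rows(rows=[[0.35,[-0.5,-3.5,1.5],[0,0,-0.7]],[0.35,[-0.5,-3.5,1.5],[0,0,-0.7]],[0.35,[-0.5,-3.5,1.5],[0,0,-0.7]],[0.35,[-0.5,-3.5,1.5],[0,0,-0.7]],[0.35,[-0.5,-3.5,1.5],[0,0,-0.7]],[0.35,[-0.5,-3.5,1.5],[0,0,-0.7]],[0.35,[0,0,0],[0,0,0]],[0.35,[0,0,0],[0,0,0]]], newtons=40)

```text
time: 2.35
ee_pos: [0.3939, -0.3928, 0.1489]
tcp_rot: [179.9, -0.1, -63.5]
wrist_force: [-0.5, 0.0, 1.1]
opening: 0.0555
```

```bash
python3 go.py .4212 -.3814 .05 -62.6
```

```text
shift cm [ 0.17 -2.96  9.89] turn [ 0.06 -0.13 -0.91] t 2.35 pos [ 0.3939 -0.3928  0.1489] rot [ 1.7994e+02 -1.3000e-01 -6.3510e+01] F [-0.5  0.   1.1] open 0.0555
```

Request:
play_rows(rows=[[0.35,[0.1,-1.5,3.3],[0,0,-0.9]],[0.35,[0.1,-1.5,3.3],[0,0,0]],[0.35,[0,0,2.5],[0,0,0]],[0.35,[0,0,0],[0,0,0]],[0.35,[0,0,0],[0,0,0]]])

```text
time: 2.85
ee_pos: [0.421, -0.3852, 0.0598]
tcp_rot: [-180.0, -0.5, -62.8]
wrist_force: [0.8, -0.2, 1.0]
opening: 0.0556
```

```bash
python3 - <<'E'
from h import *
from workcell import camera
for n in("top","side"):
    t=camera(n);u=proj(t,[[.421,-.381,.03]])[0].astype(int)
    cv2.imwrite(f"pics/g_{n}.png",cv2.resize(t["img"][u[1]-50:u[1]+50,u[0]-65:u[0]+65,::-1],(780,600),interpolation=cv2.INTER_CUBIC))
E
python3 go.py .4212 -.3814 .017 -62.6
```

```text
shift cm [-0.39 -0.18  4.32] turn [-0.03 -0.53 -0.25] t 2.95 pos [ 0.4212 -0.3854  0.0602] rot [-179.97   -0.53  -62.85] F [ 0.8 -0.7 -0.4] open 0.0551
```

View pics/g_side.png

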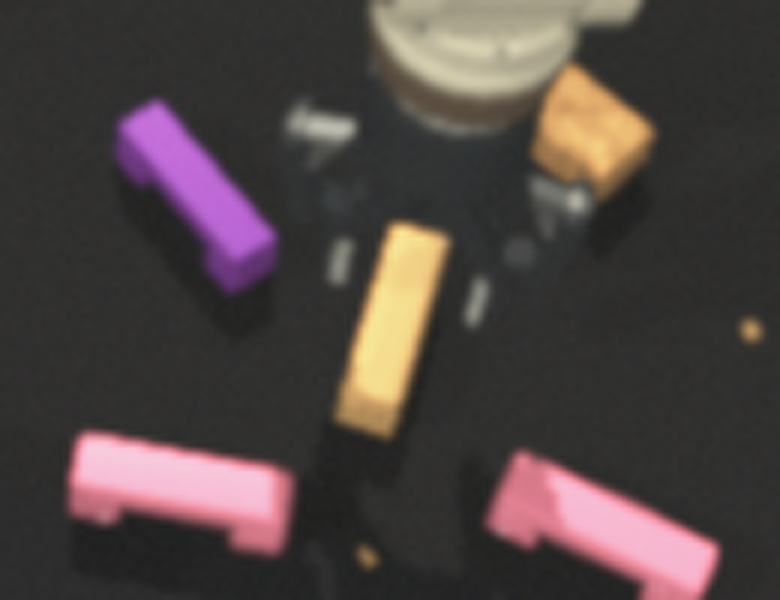

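View pics/g_top.png

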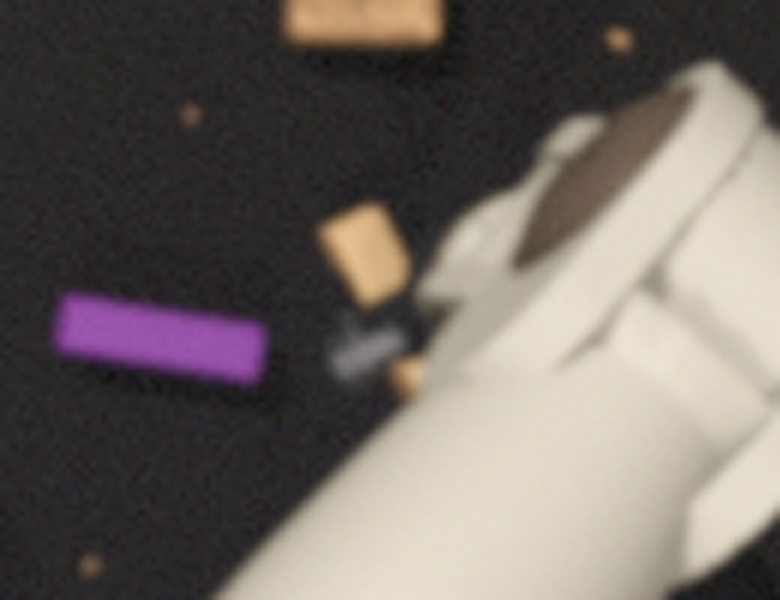

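The side picture shows the open fingers straddling the wooden pull, with the pads at crop (340,262) and (477,302) and the pull between them at (392,330). The purple and pink pieces are clear of the fingers. I'll descend.

Request:
play_rows(rows=[[0.35,[-0.4,-0.2,2.0],[0,0,0]],[0.35,[0,0,1.6],[0,-0.5,0]],[0.35,[0,0,0.7],[0,0,0]],[0.35,[0,0,0],[0,0,0]]])

```text
time: 3.35
ee_pos: [0.4227, -0.3845, 0.0214]
tcp_rot: [-179.8, -0.4, -63.0]
wrist_force: [0.1, 0.1, 0.0]
opening: 0.0555
```

```bash
python3 go.py .4212 -.3814 .017 -62.6
```

```text
shift cm [-0.35 -0.    0.44] turn [-0.19 -0.44 -0.37] t 3.35 pos [ 0.4227 -0.3845  0.0214] rot [-179.8    -0.44  -62.97] F [0.1 0.1 0. ] open 0.0555
```

Request:
play_rows(rows=[[0.35,[-0.4,0,0.4],[0,0,0]],[0.35,[0,0,0],[0,0,0]],[0.9,[0,0,0],[0,0,0]],[0.9,[0,0,0],[0,0,0]],[0.9,[0,0,0],[0,0,0]],[0.9,[0,0,0],[0,0,0]],[0.9,[0,0,0],[0,0,0]]])

```text
time: 4.05
ee_pos: [0.4217, -0.3817, 0.0196]
tcp_rot: [-179.7, -0.6, -63.0]
wrist_force: [-0.6, -0.5, -1.3]
opening: 0.0253
```

```bash
python3 go.py .4212 -.3814 .22 -62.6
```

```text
shift cm [  0.17  -0.06 -20.03] turn [-0.26 -0.61 -0.37] t 4.05 pos [ 0.4217 -0.3817  0.0196] rot [-179.74   -0.61  -62.97] F [-0.6 -0.5 -1.3] open 0.0253
```

Request:
play_rows(rows=[[0.9,[0,0,-3],[0,0,0]],[0.9,[0,0,-4],[0,0,0]],[0.9,[0,0,-4.5],[0,0,-7.5]],[0.9,[0,0,-4.5],[0,0,-8.5]],[0.9,[0,0,-4.5],[0,0,-8.5]],[0.9,[0,0,-4.5],[0,0,-8.5]],[0.9,[0,0,-2],[0,0,-8.5]],[0.9,[0,0,0],[0,0,-8.5]],[0.9,[0,0,0],[0,0,-8]],[0.9,[0,0,0],[0,0,0]]])

```text
time: 5.05
ee_pos: [0.4181, -0.3786, 0.2993]
tcp_rot: [179.7, -0.4, -3.7]
wrist_force: [-0.1, 1.1, -0.9]
opening: 0.0252
```

```bash
python3 go.py .5535 .108 .27 -.9
```

```text
shift cm [ 10.34 -49.45   2.75] turn [ 0.31 -0.41 -2.81] t 5.05 pos [ 0.4181 -0.3786  0.2993] rot [179.7   -0.41  -3.71] F [-0.1  1.1 -0.9] open 0.0252
```

Request:
play_rows(rows=[[0.9,[1,-4.5,0],[0,0,-2.8]],[0.9,[1.2,-4.8,0.2],[0,0,0]],[0.9,[1.2,-4.8,0.2],[0,0,0]],[0.9,[1.2,-4.8,0.2],[0,0,0]],[0.9,[1.2,-4.8,0.2],[0,0,0]],[0.9,[1.2,-4.8,0.2],[0,0,0]],[0.9,[1.2,-4.8,0.2],[0,0,0]],[0.9,[1.2,-4.8,0.2],[0,0,0]],[0.9,[1,-4,0.2],[0,0,0]],[0.9,[0,0,0],[0,0,0]]])

```text
time: 6.05
ee_pos: [0.5394, 0.0465, 0.276]
tcp_rot: [179.8, -0.1, -3.8]
wrist_force: [-0.4, 0.2, -0.8]
opening: 0.025
```

```bash
python3 go.py .5535 .108 .27 -.9
```

```text
shift cm [ 0.99 -6.23  0.57] turn [ 0.23 -0.1  -2.93] t 6.05 pos [0.5394 0.0465 0.276 ] rot [ 1.7977e+02 -1.1000e-01 -3.8300e+00] F [-0.4  0.2 -0.8] open 0.025
```

Request:
play_rows(rows=[[0.9,[0.5,-3.1,0.2],[0,0,-3.0]],[0.9,[0.4,-3.1,0.2],[0,0,0]],[0.9,[0,0,0],[0,0,0]],[0.9,[0,0,0],[0,0,0]]])

```text
time: 6.45
ee_pos: [0.5508, 0.1104, 0.2697]
tcp_rot: [179.7, 0.1, -1.5]
wrist_force: [0.3, 0.1, -0.0]
opening: 0.0254
```

```bash
python3 - <<'E'
from h import *
from workcell import camera
for n in("top","side"):
    t=camera(n);u=proj(t,[[.55,.15,.2]])[0].astype(int)
    a=max(u[1]-75,0);cv2.imwrite(f"pics/k_{n}.png",cv2.resize(t["img"][a:a+150,u[0]-90:u[0]+100,::-1],(760,600),interpolation=cv2.INTER_CUBIC))
E
python3 go.py .5535 .108 .20 -.9
```

```text
shift cm [0.28 0.14 6.99] turn [ 0.31  0.07 -0.59] t 6.55 pos [0.5508 0.1098 0.2699] rot [ 1.7969e+02  6.0000e-02 -1.4900e+00] F [ 0.2 -0.5 -1.2] open 0.025
```

View pics/k_side.png

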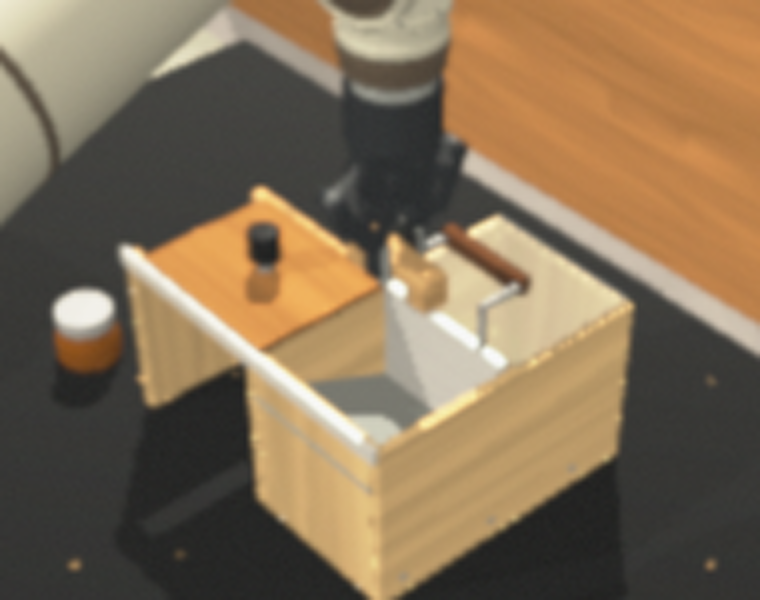

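View pics/k_top.png

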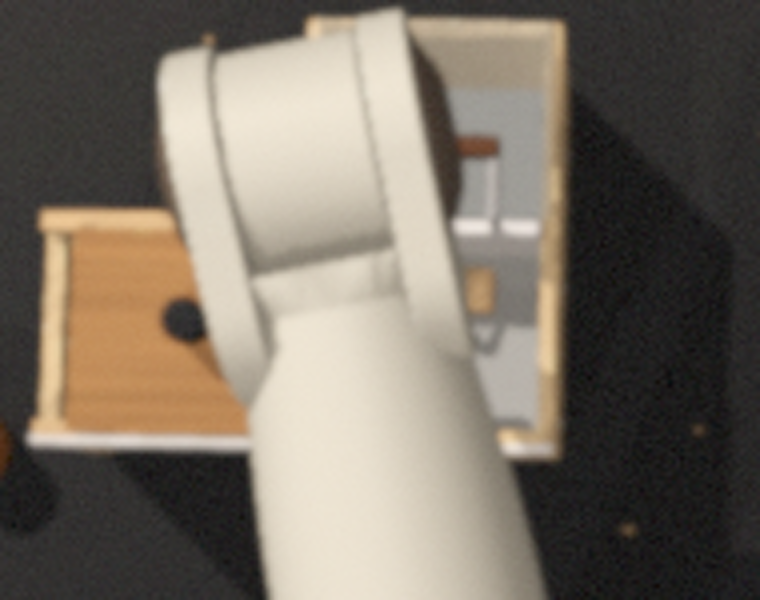

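Request:
play_rows(rows=[[0.9,[-0.4,0.2,2.0],[0,0,-0.6]],[0.9,[-0.3,0,2.5],[0,0,0]],[0.9,[0,0,2.5],[0,0,0]],[0.9,[0,0,2],[0,0,0]],[0.9,[0,0,1],[0,0,0]],[0.9,[0,0,0],[0,0,0]]])

```text
time: 7.15
ee_pos: [0.5437, 0.1008, 0.1689]
tcp_rot: [179.7, -0.2, -1.7]
wrist_force: [-0.6, -0.1, -0.9]
opening: 0.0255
```

```bash
python3 go.py .5445 .108 .134 -.9
```

```text
shift cm [ 0.05 -0.74  3.48] turn [ 0.31 -0.17 -0.8 ] t 7.15 pos [0.5437 0.1008 0.1689] rot [ 1.7969e+02 -1.7000e-01 -1.7000e+00] F [-0.6 -0.1 -0.9] open 0.0255
```

Request:
play_rows(rows=[[0.9,[0,-0.5,1.5],[0,0,-0.8]],[0.9,[0,0,1.3],[0,0,0]],[0.9,[0,0,0.7],[0,0,0]],[0.9,[0,0,0],[0,0,0]],[0.9,[0,0,0],[0,0,0]]])

```text
time: 7.65
ee_pos: [0.545, 0.1056, 0.1333]
tcp_rot: [179.7, -0.3, -0.9]
wrist_force: [0.5, 0.0, 0.1]
opening: 0.0251
```

```bash
python3 go.py .5445 .108 .134 -.9
```

```text
shift cm [-0.05 -0.24 -0.07] turn [ 0.28 -0.33 -0.02] t 7.65 pos [0.545  0.1056 0.1333] rot [179.72  -0.33  -0.92] F [0.5 0.  0.1] open 0.0251
```

Request:
play_rows(rows=[[0.58,[0,0,0],[0,0,0]],[0.55,[0,0,0],[0,0,0]],[0.55,[0,0,0],[0,0,0]],[0.55,[0,0,-1],[0,0,0]],[0.55,[0,0,-3],[0,0,0]],[0.55,[0,0,-4],[0,0,0]],[0.4,[0,0,-4],[0,0,0]],[0.4,[0,0,-4],[0,0,0]],[0.4,[0,0,0],[0,0,0]]])

```text
time: 8.55
ee_pos: [0.5429, 0.1062, 0.3045]
tcp_rot: [179.8, -0.5, -0.9]
wrist_force: [0.2, -0.2, 0.4]
opening: 0.0513
```

```bash
python3 - <<'E'
from h import *
from workcell import camera
for n in("side","top"):
    t=camera(n);u=proj(t,[[.55,.15,.2]])[0].astype(int)
    a=max(u[1]-75,0);cv2.imwrite(f"pics/r_{n}.png",cv2.resize(t["img"][a:a+150,u[0]-90:u[0]+100,::-1],(760,600),interpolation=cv2.INTER_CUBIC))
E
python3 go.py .536 .262 .27 -.9
```

```text
shift cm [ -0.91 -15.59   2.87] turn [ 0.3  -0.21 -0.03] t 8.65 pos [0.5425 0.1061 0.2996] rot [179.7   -0.21  -0.93] F [-0.7  0.1 -0.3] open 0.0509
```

View pics/r_side.png

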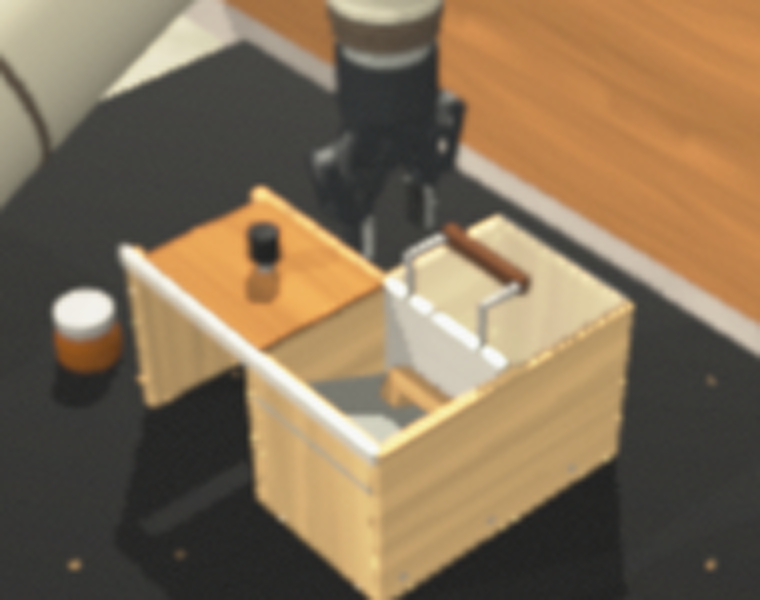

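View pics/r_top.png

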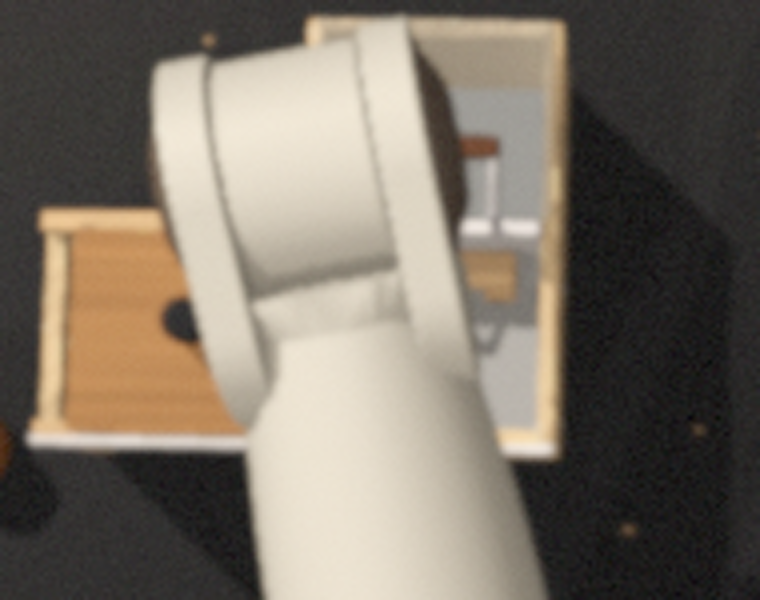

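The pull lies on the slide by the shut gate, at side-crop (415,390). Next is the knob.

Request:
play_rows(rows=[[0.35,[-0.3,-4.2,0.5],[0,0,0]],[0.35,[-0.3,-4.2,0.5],[0,0,0]],[0.35,[-0.3,-4.2,0.5],[0,0,0]],[0.35,[-0.2,-4.2,0.5],[0,0,0]],[0.35,[0,-1,0.5],[0,0,0]],[0.35,[0,0,0],[0,0,0]],[0.35,[0,0,0],[0,0,0]]])

```text
time: 9.35
ee_pos: [0.5325, 0.2879, 0.2648]
tcp_rot: [179.3, 0.4, -1.1]
wrist_force: [0.4, -0.1, -0.9]
opening: 0.0556
```

```bash
python3 - <<'E'
from h import *
from workcell import camera
for n in("side",):
    t=camera(n);u=proj(t,[[.55,.15,.2]])[0].astype(int)
    a=max(u[1]-75,0);cv2.imwrite(f"pics/n_{n}.png",cv2.resize(t["img"][a:a+150,u[0]-90:u[0]+100,::-1],(760,600),interpolation=cv2.INTER_CUBIC))
E
python3 go.py .536 .262 .201 -.9
```

```text
shift cm [0.43 2.48 6.41] turn [ 0.66  0.36 -0.25] t 9.4 pos [0.5326 0.2876 0.2649] rot [179.34   0.35  -1.15] F [0.2 0.  0.3] open 0.0552
```

View pics/n_side.png

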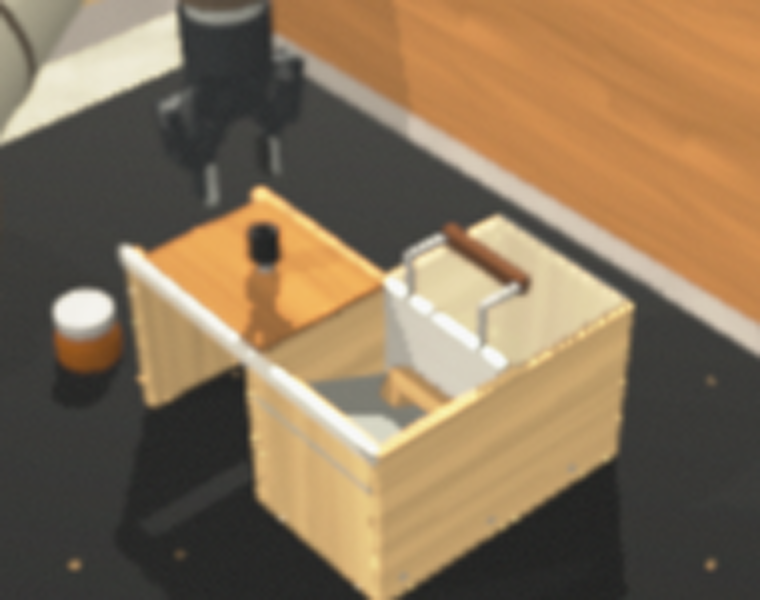

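Request:
play_rows(rows=[[0.35,[0.4,2.5,0],[0,0,0]],[0.35,[0,0,0],[0,0,0]],[0.35,[0,0,0],[0,0,0]]])

```text
time: 9.7
ee_pos: [0.5367, 0.2584, 0.266]
tcp_rot: [179.3, 0.3, -1.4]
wrist_force: [0.5, -0.3, 0.7]
opening: 0.0553
```

```bash
python3 go.py .536 .262 .201 -.9
```

```text
shift cm [-0.04 -0.43  6.49] turn [ 0.65  0.32 -0.46] t 9.7 pos [0.5367 0.2584 0.266 ] rot [179.35   0.31  -1.36] F [ 0.5 -0.3  0.7] open 0.0553
```

Request:
play_rows(rows=[[0.35,[0,-0.3,2.2],[0.6,0,0]],[0.35,[0,0,2.2],[0,0,0]],[0.35,[0,0,1.6],[0,0,0]],[0.35,[0,0,0.3],[0,0,0]],[0.35,[0,0,0],[0,0,0]]])

```text
time: 10.2
ee_pos: [0.5375, 0.2591, 0.2039]
tcp_rot: [-179.9, 0.1, -1.6]
wrist_force: [-0.5, -0.2, 0.9]
opening: 0.0554
```

```bash
python3 go.py .536 .262 .201 -.9
```

```text
shift cm [-0.16 -0.28  0.29] turn [-0.1   0.08 -0.73] t 10.2 pos [0.5375 0.2591 0.2039] rot [-1.799e+02  8.000e-02 -1.630e+00] F [-0.5 -0.2  0.9] open 0.0554
```

Request:
play_rows(rows=[[0.8,[0,0,0.2],[0,0,0]],[0.9,[0,0,0],[0,0,0]],[0.9,[0,0,0],[0,0,0]],[0.9,[0,0,0],[0,0,0]],[0.9,[0,0,0],[0,0,0]]], newtons=30)

```text
time: 10.7
ee_pos: [0.5373, 0.2592, 0.2035]
tcp_rot: [-179.9, 0.1, -1.6]
wrist_force: [-1.6, -0.7, -3.0]
opening: 0.0291
```

```bash
python3 go.py .534 .108 .201 -.9
```

```text
shift cm [ 0.1  15.12  0.22] turn [-0.11  0.09 -0.73] t 10.7 pos [0.5373 0.2592 0.2035] rot [-1.7989e+02  1.0000e-01 -1.6300e+00] F [-1.6 -0.7 -3. ] open 0.0291
```

Request:
play_rows(rows=[[0.9,[0,1.5,0],[0,0,0]],[0.9,[0,2,0],[0,0,0]],[0.9,[0,2,0],[0,0,0]],[0.9,[0,2,0],[0,0,0]],[0.9,[0,2,0],[0,0,0]],[0.9,[0,1,0],[0,0,0]],[0.9,[0,0,0],[0,0,0]]])

```text
time: 11.4
ee_pos: [0.5351, 0.1498, 0.2034]
tcp_rot: [-179.7, -0.1, -1.6]
wrist_force: [0.8, -0.4, -5.1]
opening: 0.0287
```

```bash
python3 go.py .534 .108 .2035 -.9
```

```text
shift cm [ 0.    4.18 -0.03] turn [-0.27 -0.08 -0.71] t 11.4 pos [0.5351 0.1498 0.2034] rot [-1.7973e+02 -8.0000e-02 -1.6100e+00] F [ 0.8 -0.4 -5.1] open 0.0287
```

Request:
play_rows(rows=[[0.9,[0,1.5,0],[0,0,0]],[0.9,[0,1.2,0],[0,0,0]],[0.9,[0,0.8,0],[0,0,0]],[0.9,[0,0.5,0],[0,0,0]],[0.9,[0,0.3,0],[0,0,0]],[0.9,[0,0.2,0],[0,0,0]]])

```text
time: 12.0
ee_pos: [0.5342, 0.1051, 0.2034]
tcp_rot: [-179.4, -0.1, -1.5]
wrist_force: [2.4, 22.1, -6.2]
opening: 0.0291
```

```bash
python3 go.py .534 .108 .2035 -.9
```

```text
shift cm [-0.03 -0.29 -0.01] turn [-0.61 -0.12 -0.58] t 12.0 pos [0.5342 0.1051 0.2034] rot [-1.7939e+02 -1.2000e-01 -1.4800e+00] F [ 2.4 22.1 -6.2] open 0.0291
```

Request:
play_rows(rows=[[0.9,[0,0,0],[0,0,0]],[0.4,[0,0,0],[0,0,0]],[0.4,[0,0,0],[0,0,0]],[0.4,[0,0,0],[0,0,0]],[0.4,[0,0,-2],[0,0,0]],[0.4,[0,0,-3],[0,0,0]],[0.4,[0,0,-3],[0,0,0]],[0.4,[0,0,0],[0,0,0]]])

```text
time: 12.8
ee_pos: [0.5334, 0.1041, 0.2876]
tcp_rot: [-179.4, -0.2, -1.4]
wrist_force: [-0.6, 0.2, -0.5]
opening: 0.0515
```

```bash
python3 - <<'E'
from h import *
from workcell import camera
for n in("side",):
    t=camera(n);u=proj(t,[[.55,.15,.2]])[0].astype(int)
    a=max(u[1]-75,0);cv2.imwrite(f"pics/m_{n}.png",cv2.resize(t["img"][a:a+150,u[0]-90:u[0]+100,::-1],(760,600),interpolation=cv2.INTER_CUBIC))
E
python3 go.py .6495 .1065 .28 -.9
```

```text
shift cm [11.61 -0.52  0.58] turn [-0.54 -0.08 -0.53] t 12.85 pos [0.5333 0.1041 0.2856] rot [-1.7946e+02 -8.0000e-02 -1.4300e+00] F [-0.6 -0.6 -0.9] open 0.051
```

View pics/m_side.png

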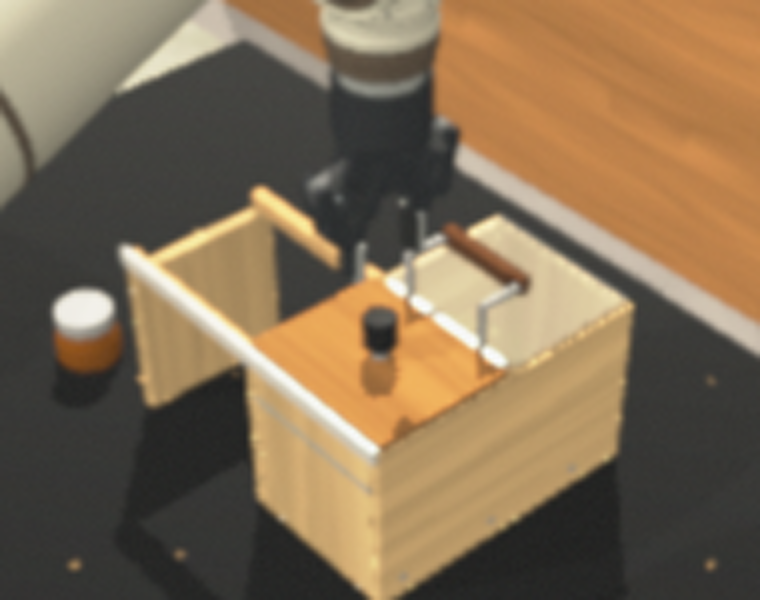

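The cover is fully shut (flush at the right rim, crop (500,375)). On to the gate bar.

Request:
play_rows(rows=[[0.35,[3.5,-0.1,0],[0,0,-0.5]],[0.35,[3.5,-0.1,0],[0,0,0]],[0.35,[3,0,0],[0,0,0]],[0.35,[0,0,0],[0,0,0]],[0.35,[0,0,0],[0,0,0]]])

```text
time: 13.35
ee_pos: [0.6355, 0.1039, 0.2801]
tcp_rot: [-179.6, 0.3, -0.9]
wrist_force: [-0.5, 0.1, 0.1]
opening: 0.0556
```

```bash
python3 go.py .6495 .1065 .217 -.9
```

```text
shift cm [ 1.42 -0.23  6.31] turn [-0.45  0.25  0.01] t 13.35 pos [0.6355 0.1039 0.2801] rot [-179.55    0.25   -0.88] F [-0.5  0.1  0.1] open 0.0556
```

Request:
play_rows(rows=[[0.35,[1.4,-0.2,0],[0,0,0]],[0.35,[0,0,1],[0,0,0]],[0.35,[0,0,0],[0,0,0]]])

```text
time: 13.65
ee_pos: [0.648, 0.1058, 0.2687]
tcp_rot: [-179.6, 0.4, -0.9]
wrist_force: [0.9, 0.2, 0.4]
opening: 0.0555
```

```bash
python3 - <<'E'
from h import *
from workcell import camera
for n in("side",):
    t=camera(n);u=proj(t,[[.6,.12,.22]])[0].astype(int)
    a=max(u[1]-60,0);cv2.imwrite(f"pics/b_{n}.png",cv2.resize(t["img"][a:a+100,u[0]-60:u[0]+70,::-1],(780,600),interpolation=cv2.INTER_CUBIC))
E
python3 go.py .6495 .1065 .217 -.9
```

```text
shift cm [ 0.18 -0.03  5.26] turn [-0.43  0.33  0.03] t 13.7 pos [0.648  0.1058 0.2696] rot [-179.57    0.33   -0.87] F [-0.7  0.2 -0.8] open 0.0555
```

View pics/b_side.png

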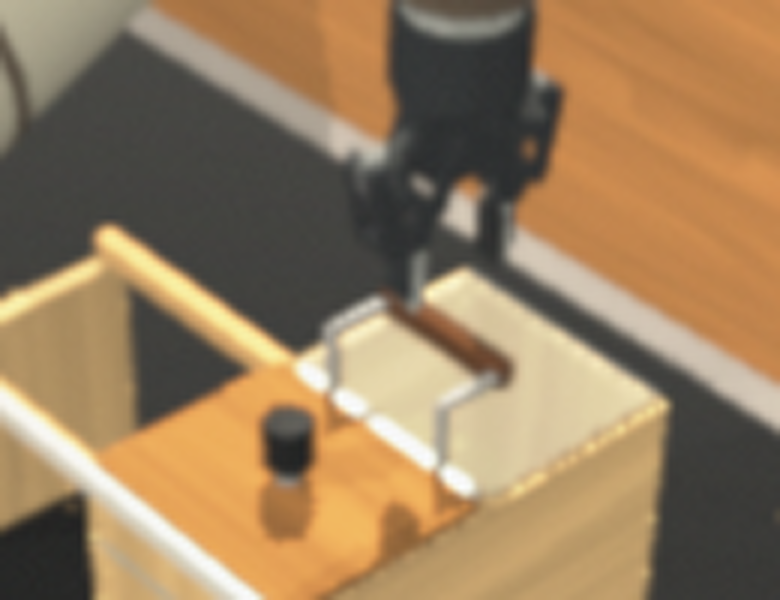

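```bash
python3 - <<'E'
from h import *
t=pickle.load(open("s1.pkl","rb"))
u=proj(t,[[.6,.12,.22]])[0].astype(int);a=max(u[1]-60,0)
print((proj(t,[[.62,.106,.265],[.676,.106,.265],[.6495,.1065,.231],[.6495,.1555,.231],[.6495,.0575,.231]])-[u[0]-60,a])*6)
E
```

```text
[[409.06613759 290.61647624]
 [483.11106414 250.19274981]
 [446.0298287  318.87779135]
 [385.63206295 279.91333118]
 [508.6831804  359.364856  ]]
```

Request:
play_rows(rows=[[0.35,[0.1,0,1.8],[0,0,0]],[0.35,[0,0,1.8],[0,0,0]],[0.35,[0,0,1.2],[0,0,0]],[0.35,[0,0,0.3],[0,0,0]],[0.35,[0,0,0],[0,0,0]]], newtons=40)

```text
time: 14.2
ee_pos: [0.6463, 0.1063, 0.222]
tcp_rot: [-179.5, 0.0, -0.8]
wrist_force: [-1.2, -0.2, -0.1]
opening: 0.0555
```

```bash
python3 go.py .6495 .1065 .217 -.9
```

```text
shift cm [ 0.32 -0.02  0.5 ] turn [-0.47  0.02  0.07] t 14.2 pos [0.6463 0.1063 0.222 ] rot [-1.7953e+02  2.0000e-02 -8.3000e-01] F [-1.2 -0.2 -0.1] open 0.0555
```

Request:
play_rows(rows=[[0.35,[0.3,0,0.4],[0,0,0]],[0.6,[0,0,0],[0,0,0]],[0.95,[0,0,0],[0,0,0]],[0.95,[0,0,0],[0,0,0]],[0.95,[0,0,0],[0,0,0]],[0.95,[0,0,0],[0,0,0]],[0.95,[0,0,0],[0,0,0]]])

```text
time: 14.9
ee_pos: [0.6493, 0.1064, 0.2208]
tcp_rot: [-179.5, -0.1, -0.9]
wrist_force: [-0.6, -0.2, -0.1]
opening: 0.0132
```

```bash
python3 go.py .6495 .1065 .217 -.9
```

```text
shift cm [ 0.01 -0.01  0.38] turn [-0.51 -0.09  0.04] t 14.9 pos [0.6493 0.1064 0.2208] rot [-1.7949e+02 -9.0000e-02 -8.6000e-01] F [-0.6 -0.2 -0.1] open 0.0132
```

Request:
play_rows(rows=[[0.95,[0,0,-1.5],[0,0,0]],[0.95,[0,0,-1.5],[0,0,0]],[0.95,[0,0,-1.5],[0,0,0]],[0.95,[0,0,-1.2],[0,0,0]],[0.95,[0,0,0],[0,0,0]]])

```text
time: 15.4
ee_pos: [0.6494, 0.1064, 0.2754]
tcp_rot: [-179.5, 0.2, -0.9]
wrist_force: [-2.9, -1.0, -1.7]
opening: 0.013
```

```bash
python3 go.py .6495 .1065 .281 -.9
```

```text
shift cm [ 0.01 -0.02 -0.56] turn [-0.51  0.2   0.05] t 15.4 pos [0.6494 0.1064 0.2754] rot [-179.49    0.2    -0.85] F [-2.9 -1.  -1.7] open 0.013
```

Request:
play_rows(rows=[[0.95,[0,0,-0.5],[0,0,0]],[0.95,[0,0,0],[0,0,0]],[0.95,[0,0,0],[0,0,0]],[0.95,[0,0,0],[0,0,0]],[0.95,[0,0,0],[0,0,0]],[0.95,[0,0,0],[0,0,0]],[0.95,[0,0,0],[0,0,0]]])

```text
time: 16.1
ee_pos: [0.6494, 0.1063, 0.278]
tcp_rot: [-179.5, 0.3, -0.9]
wrist_force: [-1.4, -0.2, -2.8]
opening: 0.0129
```

```bash
python3 - <<'E'
from h import *
from workcell import camera
for n in("side","top"):
    t=camera(n);u=proj(t,[[.6,.12,.2]])[0].astype(int)
    a=max(u[1]-65,0);cv2.imwrite(f"pics/l_{n}.png",cv2.resize(t["img"][a:a+125,u[0]-75:u[0]+85,::-1],(768,600),interpolation=cv2.INTER_CUBIC))
E
python3 go.py .6495 .1065 .2205 -.9
```

```text
shift cm [0.05 0.03 5.75] turn [-0.49  0.34  0.05] t 16.2 pos [0.6494 0.1063 0.278 ] rot [-179.51    0.34   -0.85] F [-0.4  0.6 -2.7] open 0.0128
```

View pics/l_side.png

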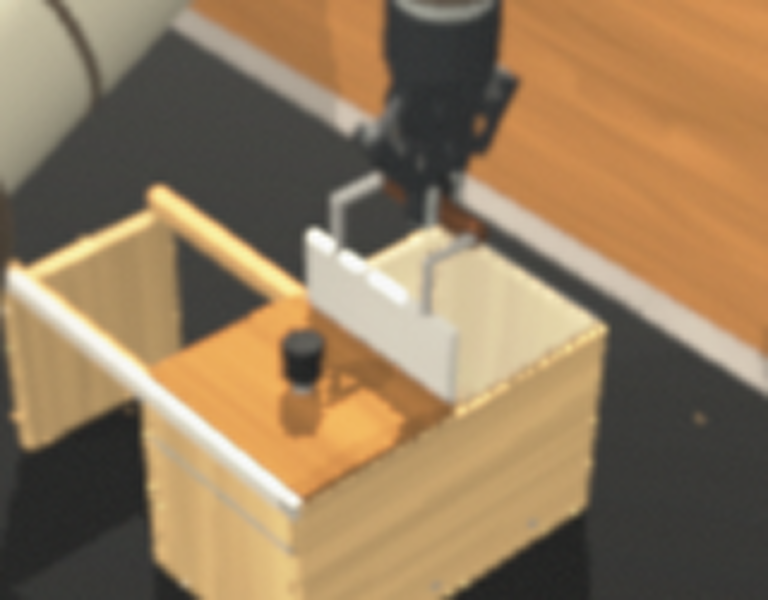

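View pics/l_top.png

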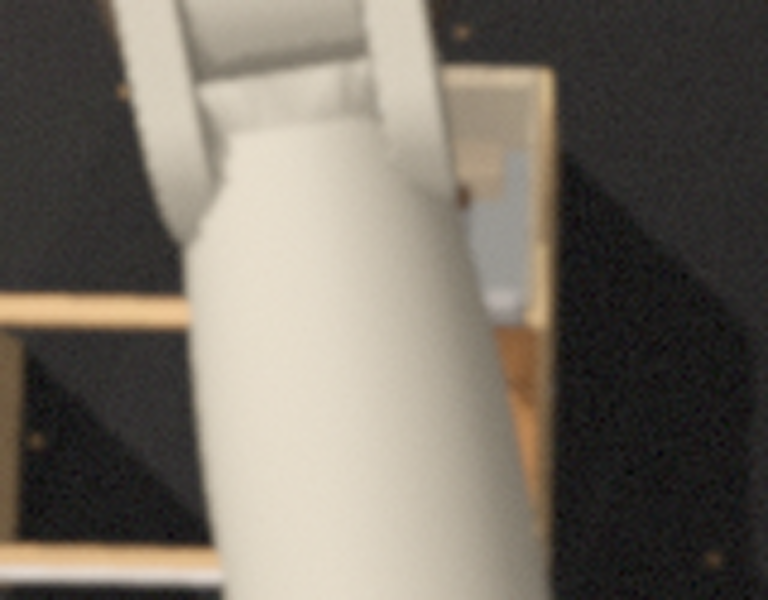

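The gate is up, and the top crop shows the pull under the clear roof at (475,167), so it's on the clean side. I'll lower the gate in the grip.

Request:
play_rows(rows=[[0.95,[0,0,1.2],[0,0,0]],[0.95,[0,0,1.2],[0,0,0]],[0.95,[0,0,1.2],[0,0,0]],[0.95,[0,0,1.0],[0,0,0]],[0.95,[0,0,0.6],[0,0,0]],[0.95,[0,0,0.3],[0,0,0]],[0.95,[0,0,0],[0,0,0]]])

```text
time: 16.9
ee_pos: [0.6494, 0.1064, 0.2225]
tcp_rot: [-179.5, 0.2, -0.9]
wrist_force: [0.6, 1.1, -3.1]
opening: 0.0133
```

```bash
python3 go.py .6495 .1065 .2205 -.9
```

```text
shift cm [ 0.01 -0.01  0.2 ] turn [-0.47  0.17  0.03] t 16.9 pos [0.6494 0.1064 0.2225] rot [-1.7953e+02  1.7000e-01 -8.7000e-01] F [ 0.6  1.1 -3.1] open 0.0133
```

Request:
play_rows(rows=[[0.95,[0,0,0.2],[0,0,0]],[0.6,[0,0,0],[0,0,0]],[0.4,[0,0,0],[0,0,0]],[0.35,[0,0,0],[0,0,0]],[0.35,[0,0,0],[0,0,0]],[0.35,[0,0,-2.5],[0,0,0]],[0.35,[0,0,-4],[0,0,0]],[0.35,[0,0,-4],[0,0,0]],[0.35,[-3,3,-3],[0,0,0]],[0.35,[-3,4.5,-1],[0,0,0]],[0.35,[-3,4.5,0],[0,0,0]],[0.35,[-3,4.5,0],[0,0,0]]])

```text
time: 18.1
ee_pos: [0.5358, -0.0479, 0.365]
tcp_rot: [-179.6, 0.3, -0.4]
wrist_force: [-0.4, -0.4, -0.2]
opening: 0.0555
```

Request:
play_rows(rows=[[0.35,[-2,4.5,0],[0,0,0]],[0.35,[-2,4.5,0],[0,0,0]],[0.35,[-2,4.5,0],[0,0,0]],[0.35,[-2,4.5,0],[0,0,0]],[0.35,[-2,4.5,0],[0,0,0]],[0.35,[0,0,0],[0,0,0]],[0.35,[0,0,0],[0,0,0]]])

```text
time: 18.8
ee_pos: [0.4267, -0.2798, 0.3674]
tcp_rot: [-179.8, -0.2, -0.7]
wrist_force: [-0.1, -0.1, -0.0]
opening: 0.0558
```

```bash
python3 - <<'E'
from h import *
from workcell import camera,spotter
for n in("side","top"):
    t=camera(n);u=proj(t,[[.6,.12,.2]])[0].astype(int)
    a=max(u[1]-65,0);cv2.imwrite(f"pics/z_{n}.png",cv2.resize(t["img"][a:a+125,u[0]-75:u[0]+85,::-1],(768,600),interpolation=cv2.INTER_CUBIC))
    for th in("pull","sanding_block","wax_jar","try_square","gate_bar"):print(n,th,[(np.round(d["point"],3).tolist(),round(d["confidence"],2)) for d in spotter.spot_in(t,th)])
E
python3 go.py .6495 .1065 .2205 -.9
```

```text
side pull [([0.401, -0.517, 0.035], 0.79), ([0.283, -0.372, 0.028], 0.71), ([0.397, -0.275, 0.029], 0.61), ([0.634, 0.103, 0.223], 0.56)]
side sanding_block [([0.563, -0.376, 0.03], 0.9)]
side wax_jar [([0.456, 0.444, 0.039], 0.75)]
side try_square [([0.781, -0.285, 0.009], 0.56)]
side gate_bar [([0.636, 0.102, 0.222], 0.64)]
top pull [([0.411, -0.268, 0.032], 0.51)]
top sanding_block [([0.572, -0.368, 0.029], 0.95)]
top wax_jar [([0.466, 0.457, 0.054], 0.86)]
top try_square [([0.783, -0.278, 0.008], 0.94)]
top gate_bar [([0.633, 0.107, 0.223], 0.58), ([0.582, 0.127, 0.18], 0.47)]
shift cm [ 21.82 -38.66  14.84] turn [-0.22 -0.12  0.38] t 19.4 pos [ 0.4275 -0.2787  0.367 ] rot [-1.7978e+02 -1.2000e-01 -5.2000e-01] F [-0.9  0.4  0.3] open 0.0555
```

View pics/z_side.png

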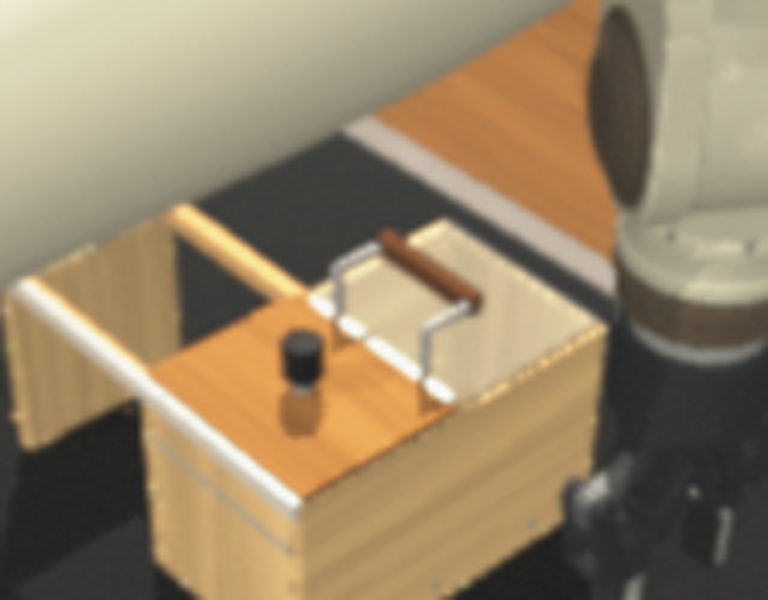

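View pics/z_top.png

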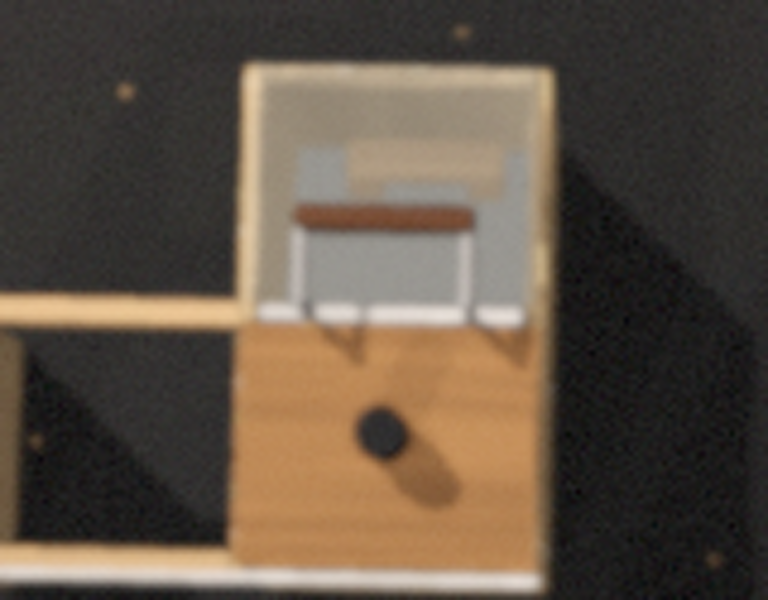

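The pull lies across the clean side at top-crop (425,168). The gate bar is back down, the cover is shut, and the bystanders haven't moved.

```bash
python3 -c "
from workcell import job_done
print(job_done())"
```

```text
the job is handed in; nothing more can be done
None
```

The pull went through the dust lock to the clean side, and I handed the job in at about 19.4 s of the 61 s allowed. `job_done` gave no verdict.

1. **Loading:** I gripped the wooden pull and lowered it into the chamber to about 10 mm off the slide before letting go. It settled upright against the shut gate.
2. **Cover:** I slid the cover by its knob until it met the stop, at about 22 N.
3. **Gate:** I raised the gate about 57 mm, saw the pull on the clean side, lowered the gate in the grip and let go.

**Final pictures:**
- **Pull:** it lies at the far end of the clean side under the clear roof.
- **Doors:** the cover is flush and the gate bar looks back at its shut height, judged by eye and not measured. Cover and gate were never open together.
- **Bystanders:** the sanding block and wax jar were within about 10 mm of their first spotted positions, and the try square within a few mm. That is inside the 30 mm limit.
- **Robot:** it is clear of everything.

**Checks that disagreed:**
- The networks did not report the pull through the clear roof, so its final position comes only from looking at the top picture.
- For "pull" they returned the pink and purple look-alikes, plus one false hit of 0.56 confidence on the gate bar.
- After the gate shut, they placed the bar about 15 mm nearer in x than my fit to the box outline. The grip on the bar worked at the fitted position.

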